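# Put the row of pantry vessels into the shelf rack in the same order

### The job

Move the four vessels from the wooden tray into the blue shelf rack, one in each compartment, keeping the row in the same left-to-right order as it stood on the tray at the start. Keep them upright all the way, and let go of each standing flat on its compartment's floor.

Things in the scene. Friction and masses are not known exactly. Their poses are not given: they have to be found in the camera images.
- tray: Source: low wooden tray, fixed, 100 mm (x) by 342 mm (y), floor 10 mm above its origin, rim 6 mm thick, 16 mm high. Four coasters lie in it at x = 0 (within 3 mm), y = +126, +42, -42, -126 mm, a vessel on each (within 3 mm). Origin: centre of its underside, on the counter; y runs along the row to the robot's left (turned at most 0.35 rad).
- rack: Target: low blue rack, fixed, right or left of the tray, 100 mm (x) by 342 mm (y). Four empty compartments centred at x = 0, y = +126, +42, -42, -126 mm, each 88 mm (x) by 78 mm (y) inside, floor 12 mm above the origin; walls and dividers 6 mm thick, tops 22 mm above it. Origin: centre of its underside, on the counter; y runs along the row to the robot's left (turned at most 0.35 rad).
- pot: Squat round grey-brown stoneware pot, 58 mm in diameter with straight sides from 8 to 55 mm height, shallow cream lid with a small 18 mm knob at 77 to 81 mm, 84 mm tall in all, about 0.25 kg; the lid is fast. Origin: centre of its underside, z up.
- canister: Square cream canister with a flat wooden lid, 48 by 48 mm, 88 mm tall, about 0.22 kg; the lid is fast. Origin: centre of its underside, z up, x and y square to its sides; turned at the start by at most 0.2 rad to the tray.
- bottle: Slim round grey-brown stoneware bottle with a cork stopper, 42 mm in diameter with straight sides up to 78 mm height, narrowing to the 26 mm cork, 106 mm tall in all, about 0.18 kg; the cork is fast. Origin: centre of its underside, z up.
- caddy: Oblong cream tea caddy with a deep flat wooden lid, 38 mm (its x) by 58 mm (its y), 80 mm tall, about 0.16 kg; the lid is fast. Origin: centre of its underside, z up; at the start its long y axis lies along the tray within 0.12 rad.
- coaster_pot: Thin fixed cork coaster, 5 mm thick, lying in the wooden tray; it never moves. Round, 72 mm in diameter. At the start the pot stands on it, so it marks which place of the row that one came from. Origin: centre of its underside, 10 mm above the tray's origin.
- coaster_canister: Thin fixed cork coaster, 5 mm thick, lying in the wooden tray; it never moves. Square, 60 mm. At the start the canister stands on it, so it marks which place of the row that one came from. Origin: centre of its underside, 10 mm above the tray's origin.
- coaster_bottle: Thin fixed cork coaster, 5 mm thick, lying in the wooden tray; it never moves. Round, 54 mm in diameter. At the start the bottle stands on it, so it marks which place of the row that one came from. Origin: centre of its underside, 10 mm above the tray's origin.
- coaster_caddy: Thin fixed cork coaster, 5 mm thick, lying in the wooden tray; it never moves. Oblong, 50 mm (x) by 70 mm (y, along the tray). At the start the caddy stands on it, so it marks which place of the row that one came from. Origin: centre of its underside, 10 mm above the tray's origin.
Things that resemble listed ones, but are neither listed nor needed, are in the scene too. Leave any green look-alike of the pot alone. Leave any green look-alike of the canister alone.

How it is judged:
At the end, for the whole second after the job is handed in: Each vessel stands in the compartment with the same place in the row as its own coaster in the tray: origin within 21 mm along and 26 mm across the row of the compartment's centre, 8 to 16 mm above the rack's origin, tilted under 0.08 rad, at rest and released (((y of coaster_pot in the frame of tray between 0.096 and 0.156 m and y of pot in the frame of rack between 0.105 and 0.147 m) or (y of coaster_pot in the frame of tray between 0.012 and 0.072 m and y of pot in the frame of rack between 0.021 and 0.063 m) or (y of coaster_pot in the frame of tray between -0.072 and -0.012 m and y of pot in the frame of rack between -0.063 and -0.021 m) or (y of coaster_pot in the frame of tray between -0.156 and -0.096 m and y of pot in the frame of rack between -0.147 and -0.105 m)) and x of pot in the frame of rack between -0.026 and 0.026 m and z of pot in the frame of rack between 0.008 and 0.016 m and angle between each of pot, canister, bottle, caddy's own z axis and vertical below 0.08 rad and linear speed of each of pot, canister, bottle, caddy below 0.02 m/s and contact force between the fingers and pot below 0.1 N and ((y of coaster_canister in the frame of tray between 0.096 and 0.156 m and y of canister in the frame of rack between 0.105 and 0.147 m) or (y of coaster_canister in the frame of tray between 0.012 and 0.072 m and y of canister in the frame of rack between 0.021 and 0.063 m) or (y of coaster_canister in the frame of tray between -0.072 and -0.012 m and y of canister in the frame of rack between -0.063 and -0.021 m) or (y of coaster_canister in the frame of tray between -0.156 and -0.096 m and y of canister in the frame of rack between -0.147 and -0.105 m)) and x of canister in the frame of rack between -0.026 and 0.026 m and z of canister in the frame of rack between 0.008 and 0.016 m and contact force between the fingers and canister below 0.1 N and ((y of coaster_bottle in the frame of tray between 0.096 and 0.156 m and y of bottle in the frame of rack between 0.105 and 0.147 m) or (y of coaster_bottle in the frame of tray between 0.012 and 0.072 m and y of bottle in the frame of rack between 0.021 and 0.063 m) or (y of coaster_bottle in the frame of tray between -0.072 and -0.012 m and y of bottle in the frame of rack between -0.063 and -0.021 m) or (y of coaster_bottle in the frame of tray between -0.156 and -0.096 m and y of bottle in the frame of rack between -0.147 and -0.105 m)) and x of bottle in the frame of rack between -0.026 and 0.026 m and z of bottle in the frame of rack between 0.008 and 0.016 m and contact force between the fingers and bottle below 0.1 N and ((y of coaster_caddy in the frame of tray between 0.096 and 0.156 m and y of caddy in the frame of rack between 0.105 and 0.147 m) or (y of coaster_caddy in the frame of tray between 0.012 and 0.072 m and y of caddy in the frame of rack between 0.021 and 0.063 m) or (y of coaster_caddy in the frame of tray between -0.072 and -0.012 m and y of caddy in the frame of rack between -0.063 and -0.021 m) or (y of coaster_caddy in the frame of tray between -0.156 and -0.096 m and y of caddy in the frame of rack between -0.147 and -0.105 m)) and x of caddy in the frame of rack between -0.026 and 0.026 m and z of caddy in the frame of rack between 0.008 and 0.016 m and contact force between the fingers and caddy below 0.1 N); the robot touches nothing.
It fails at once if a vessel fell over or was tilted by more than 0.6 rad (angle between any of pot, canister, bottle, caddy's own z axis and vertical above 0.6 rad).
It also fails if it takes over 115 s, if anything falls off the work surface, if the arm or the gripper's body presses on something with over 40 N, if the wrist force passes 120 N, or if a joint passes its speed limit or range.

### The arm

A 6-joint arm with a two-finger parallel gripper is mounted at the origin on the work surface. World frame = base frame: x ahead of the robot, y to its left, z up, the work surface at z = 0. Lengths are in m, angles in rad, forces in N, time in s.
With the tool pointing down it reaches from about 0.25 to 0.775 m from the base axis. Payload 4 kg.
Tool frame: the origin (TCP) lies at the very end of the fingers, on their centre line; the grasp point (between the pads) lies 19 mm behind it; z points along the fingers, y is the direction in which the jaws open and shut (so a half turn about z gives the same grasp; the last joint's range is limited). The gripper opens to 94 mm and grips with 3 to 60 N. Pads are 16 mm wide; open, the fingers measure 119 mm over their backs; the gripper's body (75 mm by 177 mm) begins 78 mm behind the grasp point.
Start: joints at [-1.228, 0.087, 1.371, -0, 1.684, -0.103], TCP at [0.237, -0.496, 0.168] pointing down, gripper open.
Joint ranges: [-3.1, 3.1], [-0.76, 2.03], [0.27, 2.55], [-1.08, 4.22], [0.17, 2.65], [-2.57, 2.57]. Speed limits (rad/s): [2.79, 2.79, 3.14, 3.14, 3.14, 3.14].

### API

Orientations are given as [roll, pitch, yaw] about the fixed x, y, z axes, in that order (R = Rz(yaw) Ry(pitch) Rx(roll)).
In Python, from bench import robot, snapshot, models gives the robot as it stands.
- The arm moves only by the tool arm_command, never from a script. Its argument "commands" is text: rows parted by semicolons, each of 7 numbers parted by spaces: the shift along the tool's x, y, z in mm, then the turn, a rotation vector about the tool's x, y, z in degrees, then the opening, from 0 (shut) to 1 (fully open). In form: tx ty tz rx ry rz hand; .... A call has 1 to 12 rows; each row shifts and turns the pose as measured when the row begins, along the tool's axes as they then stand; what a row does not reach is not made up. A row lasts 1/8 s, in which the tool goes at most 62.5 mm and 10.7 degrees, less where a joint would pass 70% of its speed; a pose out of reach is approached as far as the arm can. A call is refused whole if a number of a shift passes 62.5 or a number of a turn 10.7, either way. A call with a gripper value outside its range is refused whole. The fingers move at their own pace and stop on an object; the grip force is fixed at half the most. Time passes only in rows, so rows that do not move let the fingers close. It gives the time, the measured TCP pose, the force and the opening at its end, in the units of the state.
- robot.get_obs(): the state, without advancing time (a new reading comes with each control period).
- snapshot(name): name is "side" or "top" or "wrist"; returns a dict with "img" (420x560x3 uint8, blue, green, red), "camera_matrix" (3x3 intrinsics, pixels), "origin" and "rotation" of the camera in the world. Camera axes: x right, y down, z forward; pixel columns grow to the right and rows downward; lengths in m; the calibration is good to about 2 mm. A picture is of the moment at which its call begins. There is no depth.
- robot.close_job(): hands the job in, once; it reports no verdict.
Trained networks look in a picture, given as the dict that the camera call returned (one of the last four; its "shot" number tells which), for a name from the list of things; names that differ only in an ending like _2 or _b are one class to them, and where a whole thing is asked for, a point or a joint stands for the part that bears it (a point fixed in the world has none). Each returns a list of dicts, best first, with "conf" (0 to 1); they miss things now and then, are a little off and sometimes report something else, mostly with a low value. They report only what shows in the picture. A call takes as long as a camera call. They do not tell look-alikes from the thing itself.
- models.spot_in(query, picture): "bbox" ([left, top, width, height] as shares, 0 to 1, of the picture: columns of its width, rows of its height, round what is visible of it).
- models.tip_of(query, picture): "centre" ([column, row] as shares, 0 to 1, of the picture: columns of its width, rows of its height: a listed point, or the origin of a listed thing).
The state is a dict: "time": time; "joint_positions": joint angles; "qvel": joint speeds; "joint_torque": joint torques, N m; "tool_pos": TCP position; "ee_rot": TCP orientation; "wrist_force": force on the tool from outside, world axes, zero at the start; "wrist_torque": the same for the moment, N m; "width": finger opening in m.
Only numpy, scipy, OpenCV 4.12 (cv2) and the standard library are available. Lean on these libraries where they do the work, as an engineer would, in place of code of your own. Each camera call takes 0.05 s, during which the arm holds its last target. There are 200 camera calls.

## Working session

There is one attempt and no reset: what is moved stays moved. The work goes in short steps, Python scripts to look and compute and a tool call to move; the robot and the scene stay as the last step left them, time stands still between calls to the robot, and variables do not carry over. Pictures are saved under pics/ and viewed, about 12 in all and at most 16, crops included, and the job is handed in when it is done.

Besides the shell and the picture viewer there is one more tool, called after ">>>" as name(argument=value, ...) on one line, values as JSON. arm_command: Moves the arm, as the interface text tells. Its arguments: {"type":"object","properties":{"commands":{"type":"string"}},"required":["commands"]}

```bash
mkdir -p pics; cat > h.py <<'E'
import numpy as np,cv2
from bench import robot,snapshot,models
def ray(s,u,v,z):
    d=s["rotation"]@np.linalg.inv(s["camera_matrix"])@np.array([u,v,1.]); o=np.array(s["origin"])
    return o+d*(z-o[2])/d[2]
def proj(s,p):
    c=np.array(s["rotation"]).T@(np.array(p)-s["origin"]); q=np.array(s["camera_matrix"])@c; return q[:2]/q[2]
E
python3 - <<'E'
from h import *
for n in("top","side"):
    s=snapshot(n); cv2.imwrite(f"pics/{n}1.png",s["img"]); print(n,np.round(s["origin"],3),np.round(s["rotation"],2).tolist())
    for q in["tray","rack","pot","canister","bottle","caddy","coaster_pot","coaster_canister","coaster_bottle","coaster_caddy"]:
        for r in models.tip_of(q,s)[:3]:
            u,v=np.array(r["centre"])*[560,420]
            print(q,round(r["conf"],2),round(u),round(v),np.round(ray(s,u,v,0.015 if q not in("tray","rack") else 0),3)[:2])
o=robot.get_obs();print(o["time"],o["tool_pos"],o["ee_rot"],o["width"])
E
```

```text
top [ 0.48  -0.007  0.868] [-3.09, 0.02, -1.56]Traceback (most recent call last):
  File "<stdin>", line 7, in <module>
  File "h.py", line 5, in ray
    return o+d*(z-o[2])/d[2]
                        ~^^^
IndexError: invalid index to scalar variable.
```

```bash
cat > h.py <<'E'
import numpy as np,cv2
from scipy.spatial.transform import Rotation as Ro
from bench import robot,snapshot,models
def snap(n):
    s=snapshot(n); s["R"]=Ro.from_euler("xyz",s["rotation"]).as_matrix(); return s
def ray(s,u,v,z):
    d=s["R"]@np.linalg.inv(s["camera_matrix"])@np.array([u,v,1.]); o=np.array(s["origin"])
    return o+d*(z-o[2])/d[2]
def proj(s,p):
    c=s["R"].T@(np.array(p)-s["origin"]); q=np.array(s["camera_matrix"])@c; return q[:2]/q[2]
E
python3 - <<'E'
from h import *
for n in("top","side"):
    s=snap(n); cv2.imwrite(f"pics/{n}1.png",s["img"]); print(n,np.round(s["origin"],3),np.round(s["rotation"],2).tolist())
    for q in["tray","rack","pot","canister","bottle","caddy","coaster_pot","coaster_canister","coaster_bottle","coaster_caddy"]:
        for r in models.tip_of(q,s)[:3]:
            u,v=np.array(r["centre"])*[560,420]
            print(q,round(r["conf"],2),round(u),round(v),np.round(ray(s,u,v,0.015 if q not in("tray","rack") else 0),3)[:2])
o=robot.get_obs();print(o["time"],o["tool_pos"],o["ee_rot"],o["width"])
E
```

```text
top [ 0.48  -0.007  0.868] [-3.09, 0.02, -1.56]
tray 0.85 179 184 [0.58  0.214]
rack 0.65 383 224 [ 0.5   -0.213]
pot 0.92 203 182 [0.583 0.159]
pot 0.8 212 265 [0.414 0.138]
canister 0.8 309 159 [ 0.632 -0.059]
canister 0.59 237 166 [0.617 0.089]
bottle 0.85 158 191 [0.565 0.253]
caddy 0.87 122 203 [0.539 0.327]
coaster_pot 0.74 383 228 [ 0.493 -0.209]
coaster_pot 0.5 198 180 [0.587 0.17 ]
coaster_pot 0.32 200 180 [0.588 0.165]
coaster_canister 0.72 241 168 [0.613 0.082]
coaster_canister 0.15 124 203 [0.538 0.323]
coaster_bottle 0.7 157 191 [0.564 0.255]
coaster_caddy 0.59 124 200 [0.545 0.323]
side [0.258 0.724 0.622] [-2.22, 0.01, -2.8]
tray 0.58 205 285 [0.588 0.21 ]
rack 0.86 315 177 [ 0.49  -0.214]
rack 0.3 210 271 [0.595 0.172]
pot 0.82 215 267 [0.583 0.173]
pot 0.64 302 282 [0.413 0.157]
pot 0.35 311 176 [ 0.494 -0.193]
canister 0.69 235 199 [ 0.634 -0.045]
canister 0.24 202 299 [0.569 0.254]
bottle 0.84 203 299 [0.568 0.253]
caddy 0.96 197 338 [0.539 0.332]
coaster_pot 0.62 209 270 [0.59  0.184]
coaster_canister 0.43 221 236 [0.61  0.087]
coaster_bottle 0.41 201 299 [0.57  0.254]
coaster_caddy 0.79 193 341 [0.541 0.34 ]
1.2 [ 0.23714218 -0.49627837  0.16831055] [3.14149963e+00 3.81939553e-05 4.45788135e-01] 0.09410707889097404
```

View pics/top1.png

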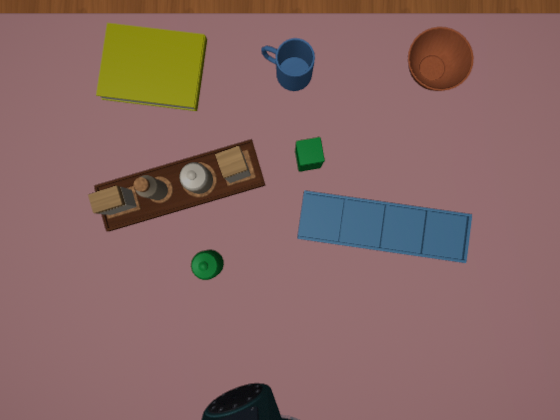

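View pics/side1.png

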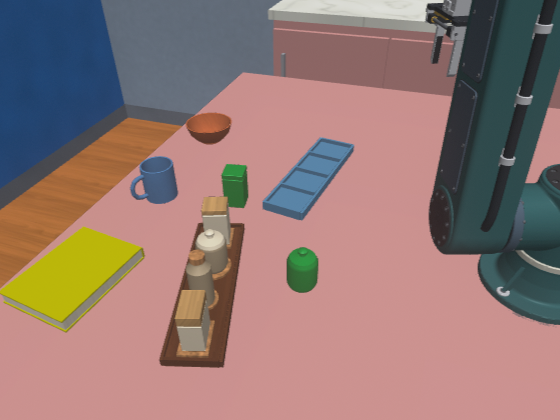

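The tray is at upper left in the top view. Caddy (107,200), bottle (147,187), pot (194,178) and canister (232,163) run left to right, and the rack is around (383,225). Look-alikes are the green pot (205,265) and the green canister (310,153). I choose the grey and cream vessels on the coasters. Next I fit the frames and tops, with a close crop to check.

```bash
cat > fit.py <<'E'
from h import *
s=snap("top"); im=s["img"]; hsv=cv2.cvtColor(im,cv2.COLOR_BGR2HSV)
def rect(mask,box,z,name):
    m=np.zeros_like(mask); x0,y0,x1,y1=box; m[y0:y1,x0:x1]=mask[y0:y1,x0:x1]
    c=max(cv2.findContours(m,cv2.RETR_EXTERNAL,cv2.CHAIN_APPROX_NONE)[0],key=cv2.contourArea)[:,0,:]
    P=np.array([ray(s,u,v,z)[:2] for u,v in cv2.convexHull(c.astype(np.int32))[:,0,:]],np.float32)*1000
    r=cv2.minAreaRect(P); b=cv2.boxPoints(r); e=[b[1]-b[0],b[2]-b[1]]; e=max(e,key=np.linalg.norm)
    e=e*np.sign(e[1]); print(name,np.round(r[0],1),np.round(r[1],1),"yaw",round(float(np.arctan2(-e[0],e[1])),3))
rect(cv2.inRange(hsv,(95,80,40),(115,255,255)),(280,175,490,275),.022,"rack")
v=hsv[...,2]
rect(((v<85)&(hsv[...,0]<20)|(hsv[...,0]<25)&(hsv[...,0]>6)).astype(np.uint8),(85,130,275,240),.012,"tray")
cv2.imwrite("pics/crop1.png",cv2.resize(im[130:240,80:275],None,fx=4,fy=4,interpolation=cv2.INTER_CUBIC))
E
python3 fit.py
```

```text
rack [ 495.1 -210.6] [340.4  98.1] yaw -0.135
tray [573.7 218.6] [100.8 359.5] yaw 0.295
```

View pics/crop1.png

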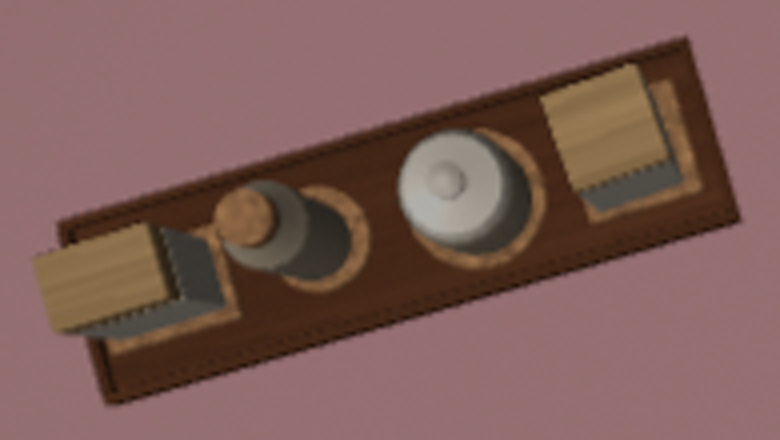

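The crop shows cork-stoppered bottle (246,215), cream pot knob (447,181), square canister lid near (605,127) and oblong caddy lid near (103,278). None are green.

```bash
python3 - <<'E'
from h import *
s=snap("top")
def W(p,z): return np.array([ray(s,80+u/4,130+v/4,z)[:2] for u,v in p])*1000
T=W([(58,222),(108,405),(740,222),(687,38)],.016); c=T.mean(0)
e=(T[0]+T[1]-T[2]-T[3])/2; th=np.arctan2(-e[0],e[1]); print("tray",c,np.linalg.norm(e),th)
R=np.array([[np.cos(th),-np.sin(th)],[np.sin(th),np.cos(th)]])
for n,p,z in[("can",[(540,98),(637,64),(668,157),(580,188)],.103),("pot",[(447,181)],.097),("bot",[(246,215)],.121),("cad",[(34,257),(150,224),(172,298),(58,332)],.095)]:
    q=W(p,z); w=q.mean(0); print(n,w.round(1),"tray-frame",(R.T@(w-c)).round(1))
    if len(q)==4:
        a=q[0]+q[3]-q[1]-q[2]; b=q[0]+q[1]-q[2]-q[3]; print("  yaws",np.arctan2(-a[0],a[1]),np.arctan2(b[1],b[0]),np.linalg.norm(a)/2,np.linalg.norm(b)/2)
E
```

```text
tray [575.48472852 207.83253181] 338.6383059919636 0.2916950890860353
can [610.5  89.9] tray-frame [  -0.3 -123. ]
  yaws 0.34677873080779814 0.38207071324570696 45.392549674246055 45.87028495690125
pot [585.6 164.8] tray-frame [ -2.7 -44.1]
bot [566.2 250.5] tray-frame [ 3.3 43.5]
cad [539.2 325.8] tray-frame [ -0.8 123.4]
  yaws 0.29185395801557346 0.32896726416632294 56.16535620245472 36.86286370585026
```

```bash
cat > plan.py <<'E'
import sys
from h import *
# usage: plan.py hand x y z psi [x y z psi ...]  (mm, rad): rows from the measured pose
o=robot.get_obs(); p=np.array(o["tool_pos"])*1000; psi=o["ee_rot"][2]
print("t",o["time"],"tcp",p.round(1),np.round(o["ee_rot"],3),"F",np.round(o["wrist_force"],1),"w",round(o["width"],4))
a=[float(x) for x in sys.argv[2:]]
for i in range(0,len(a),4):
    t=np.array(a[i:i+3]); d=t-p; dy=(a[i+3]-psi+np.pi)%(2*np.pi)-np.pi
    n=int(max(np.ceil(np.linalg.norm(d)/55),np.ceil(abs(np.degrees(dy))/10),1))
    out=[]
    for k in range(n):
        y=psi+dy*k/n; l=np.array([np.cos(y)*d[0]+np.sin(y)*d[1],np.sin(y)*d[0]-np.cos(y)*d[1],-d[2]])/n
        out.append(f"{l[0]:.0f} {l[1]:.0f} {l[2]:.0f} 0 0 {-np.degrees(dy)/n:.1f} {sys.argv[1]}")
    print(n,"; ".join(out)); p=t; psi=a[i+3]
E
python3 plan.py 1 400 -150 220 1.2 610 90 180 1.93
```

```text
t 1.3 tcp [ 237.1 -496.3  168.3] [ 3.141 -0.     0.446] F [-0.1 -0.3  0.6] w 0.0936
8 37 -30 -6 0 0 -5.4 1; 40 -27 -6 0 0 -5.4 1; 42 -23 -6 0 0 -5.4 1; 44 -19 -6 0 0 -5.4 1; 46 -15 -6 0 0 -5.4 1; 47 -10 -6 0 0 -5.4 1; 47 -6 -6 0 0 -5.4 1; 48 -1 -6 0 0 -5.4 1
6 50 18 7 0 0 -7.0 1; 47 24 7 0 0 -7.0 1; 44 30 7 0 0 -7.0 1; 40 35 7 0 0 -7.0 1; 36 39 7 0 0 -7.0 1; 31 43 7 0 0 -7.0 1
```

>>> arm_command(commands="37 -30 -6 0 0 -5.4 1; 40 -27 -6 0 0 -5.4 1; 42 -23 -6 0 0 -5.4 1; 44 -19 -6 0 0 -5.4 1; 46 -15 -6 0 0 -5.4 1; 47 -10 -6 0 0 -5.4 1; 47 -6 -6 0 0 -5.4 1; 48 -1 -6 0 0 -5.4 1")

```text
time: 2.3
tool_pos: [0.4, -0.1397, 0.2173]
ee_rot: [3.139, -0.001, 1.217]
wrist_force: [1.0, 0.4, -0.9]
width: 0.0941
```

>>> arm_command(commands="50 18 7 0 0 -7 1; 47 24 7 0 0 -7 1; 44 30 7 0 0 -7 1; 40 35 7 0 0 -7 1; 36 39 7 0 0 -7 1; 31 43 7 0 0 -7 1; 0 0 0 0 0 0 1")

```text
time: 3.18
tool_pos: [0.6096, 0.1176, 0.176]
ee_rot: [3.136, 0.006, 1.979]
wrist_force: [-0.4, -0.2, -0.5]
width: 0.0938
```

```bash
python3 plan.py 1 610 90 180 1.93 610 90 40 1.93; python3 -c "
from h import *
s=snap('wrist'); cv2.imwrite('pics/w1.png',s['img'])"
```

```text
t 3.175 tcp [609.6 117.6 176. ] [3.136 0.006 1.979] F [-0.4 -0.2 -0.5] w 0.0938
1 -25 -11 -4 0 0 2.8 1
3 0 0 47 0 0 -0.0 1; 0 0 47 0 0 -0.0 1; 0 0 47 0 0 -0.0 1
```

View pics/w1.png

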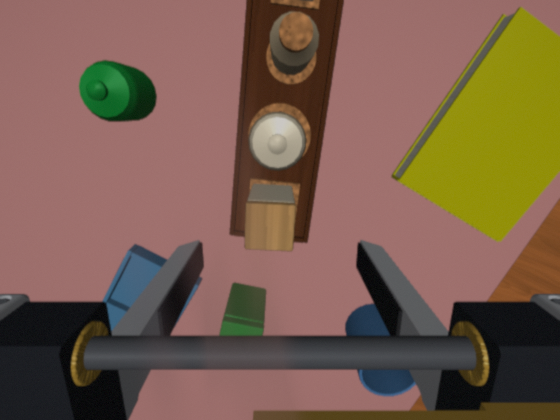

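The wrist view shows the canister (270,222) on the fingers' line, with the pot (277,140) and bottle (294,40) beyond. Correcting, then descending.

>>> arm_command(commands="-25 -11 -4 0 0 2.8 1; 0 0 0 0 0 0 1; 0 0 0 0 0 0 1")

```text
time: 3.6
tool_pos: [0.6078, 0.0865, 0.1831]
ee_rot: [3.133, 0.008, 1.924]
wrist_force: [-1.0, 0.4, -1.0]
width: 0.0938
```

```bash
python3 plan.py 1 610 90 180 1.93 610 90 40 1.93; python3 -c "
from h import *
s=snap('wrist')
for z in(.015,.103): print(proj(s,[.610,.090,z]))
for r in models.spot_in('canister',s): b=np.array(r['bbox'])*[560,420,560,420]; print(r['conf'],b, ray(s,b[0]+b[2]/2,b[1]+b[3]/2,.09))
cv2.imwrite('pics/w2.png',s['img'])"
```

```text
t 3.6 tcp [607.8  86.5 183.1] [3.133 0.008 1.924] F [-1.   0.4 -1. ] w 0.0938
1 3 3 3 0 0 -0.4 1
3 0 0 47 0 0 -0.0 1; 0 0 47 0 0 -0.0 1; 0 0 47 0 0 -0.0 1
[280.32050378 179.87555171]
[281.23174022 198.94423125]
0.83 [235.088 263.508  49.     72.702] [ 0.62926345 -0.03059765  0.09      ]
0.58 [255.584 160.104  53.312  59.808] [0.6091315  0.09570758 0.09      ]
```

```bash
cat >> plan.py <<'E'
R=Ro.from_euler("xyz",o["ee_rot"]); t=(R.inv()*Ro.from_euler("xyz",[np.pi,0,o["ee_rot"][2]])).as_rotvec(degrees=True); print("tilt fix deg",t.round(1))
E
python3 plan.py 1 610 90 180 1.93|tail -1
```

```text
tilt fix deg [0.5 0.5 0. ]
```

>>> arm_command(commands="3 3 40 0.5 0.5 0 1; 0 0 50 0 0 0 1; 0 0 40 0 0 0 1; 0 0 5 0 0 0 1; 0 0 0 0 0 0 1")

```text
time: 4.32
tool_pos: [0.6121, 0.0925, 0.0491]
ee_rot: [3.134, 0.0, 1.926]
wrist_force: [-0.9, -0.1, 0.0]
width: 0.0938
```

```bash
python3 plan.py 1 610 90 40 1.93
```

```text
t 4.325 tcp [612.1  92.5  49.1] [3.134 0.    1.926] F [-0.9 -0.1  0. ] w 0.0938
1 -2 -3 9 0 0 -0.2 1
tilt fix deg [0.4 0.  0. ]
```

>>> arm_command(commands="-2 -3 9 0.4 0 0 1; 0 0 0 0 0 0 1; 0 0 0 0 0 0 0; 0 0 0 0 0 0 0; 0 0 0 0 0 0 0; 0 0 0 0 0 0 0; 0 0 0 0 0 0 0; 0 0 0 0 0 0 0")

```text
time: 5.32
tool_pos: [0.6137, 0.0896, 0.0461]
ee_rot: [3.132, 0.004, 1.927]
wrist_force: [0.4, 0.5, -0.2]
width: 0.0481
```

```bash
python3 plan.py 0 610 90 185 1.93 478 -336 185 1.436 478 -336 60 1.436
```

```text
t 5.325 tcp [613.7  89.6  46.1] [3.132 0.004 1.927] F [ 0.4  0.5 -0.2] w 0.0481
3 1 -1 -46 0 0 -0.1 0; 1 -1 -46 0 0 -0.1 0; 1 -1 -46 0 0 -0.1 0
9 -39 -30 -0 0 0 3.1 0; -41 -28 -0 0 0 3.1 0; -42 -26 -0 0 0 3.1 0; -44 -24 -0 0 0 3.1 0; -45 -21 -0 0 0 3.1 0; -46 -19 -0 0 0 3.1 0; -47 -16 -0 0 0 3.1 0; -48 -13 -0 0 0 3.1 0; -48 -11 -0 0 0 3.1 0
3 0 0 42 0 0 -0.0 0; 0 0 42 0 0 -0.0 0; 0 0 42 0 0 -0.0 0
tilt fix deg [0.5 0.2 0. ]
```

>>> arm_command(commands="0 0 -15 0 0 0 0; 0 0 -40 0 0 0 0; 0 0 -45 0 0 0 0; 0 0 -40 0 0 0 0; -20 -15 0 0 0 1.5 0; -40 -29 0 0 0 3 0; -41 -28 0 0 0 3 0; -42 -26 0 0 0 3 0; -44 -24 0 0 0 3 0; -45 -21 0 0 0 3 0; -45 -19 0 0 0 3 0; -45 -16 0 0 0 3 0")

```text
time: 6.82
tool_pos: [0.4929, -0.2678, 0.1971]
ee_rot: [3.125, 0.001, 1.529]
wrist_force: [0.5, 0.2, -1.6]
width: 0.0477
```

```bash
python3 plan.py 0 478 -336 150 1.436 478 -336 43 1.436
```

```text
t 6.825 tcp [ 492.9 -267.8  197.1] [3.125e+00 1.000e-03 1.529e+00] F [ 0.5  0.2 -1.6] w 0.0477
2 -34 -6 24 0 0 2.7 0; -35 -4 24 0 0 2.7 0
2 0 0 54 0 0 -0.0 0; 0 0 54 0 0 -0.0 0
tilt fix deg [0.9 0.1 0. ]
```

>>> arm_command(commands="-30 -6 20 0.5 0 2.5 0; -24 -4 20 0.4 0 1.7 0; 0 0 0 0 0 0 0; 0 0 0 0 0 0 0")

```text
time: 7.32
tool_pos: [0.4786, -0.3259, 0.16]
ee_rot: [3.137, 0.002, 1.448]
wrist_force: [1.0, 0.4, -1.0]
width: 0.0476
```

```bash
python3 plan.py 0 478 -336 100 1.436 478 -336 43 1.436
```

```text
t 7.325 tcp [ 478.6 -325.9  160. ] [3.137e+00 2.000e-03 1.448e+00] F [ 1.   0.4 -1. ] w 0.0476
2 -5 0 30 0 0 0.3 0; -5 0 30 0 0 0.3 0
2 0 0 28 0 0 -0.0 0; 0 0 28 0 0 -0.0 0
tilt fix deg [0.3 0.1 0. ]
```

>>> arm_command(commands="-5 0 30 0.2 0 0.4 0; -5 0 30 0 0 0.3 0; 0 0 25 0 0 0 0; 0 0 15 0 0 0 0; 0 0 0 0 0 0 0; 0 0 0 0 0 0 0")

```text
time: 8.07
tool_pos: [0.4847, -0.3333, 0.0675]
ee_rot: [3.127, 0.008, 1.445]
wrist_force: [0.3, 0.0, -1.9]
width: 0.048
```

```bash
python3 plan.py 0 478 -336 43 1.436
```

```text
t 8.075 tcp [ 484.7 -333.3   67.5] [3.127 0.008 1.445] F [ 0.3  0.  -1.9] w 0.048
1 -4 -6 24 0 0 0.5 0
tilt fix deg [0.8 0.5 0. ]
```

>>> arm_command(commands="-4 -6 12 0.8 0.5 0.5 0; 0 0 8 0 0 0 0; 0 0 0 0 0 0 0; 0 0 0 0 0 0 0")

```text
time: 8.57
tool_pos: [0.479, -0.338, 0.0483]
ee_rot: [3.139, 0.001, 1.436]
wrist_force: [-0.1, -0.6, -1.8]
width: 0.0483
```

```bash
python3 plan.py 0 478 -336 43 1.436
```

```text
t 8.575 tcp [ 479.  -338.    48.3] [3.139e+00 1.000e-03 1.436e+00] F [-0.1 -0.6 -1.8] w 0.0483
1 2 -1 5 0 0 -0.0 0
tilt fix deg [0.2 0.  0. ]
```

>>> arm_command(commands="2 -1 4 0.2 0 0 0; 0 0 2 0 0 0 0; 0 0 0 0 0 0 0; 0 0 0 0 0 0 0")

```text
time: 9.07
tool_pos: [0.4786, -0.3359, 0.0433]
ee_rot: [3.141, 0.002, 1.436]
wrist_force: [-0.6, -0.5, -0.8]
width: 0.0477
```

>>> arm_command(commands="0 0 1.5 0 0 0 0; 0 0 0 0 0 0 0")

```text
time: 9.32
tool_pos: [0.4788, -0.3363, 0.0434]
ee_rot: [3.14, 0.003, 1.436]
wrist_force: [0.8, -1.1, -1.2]
width: 0.048
```

>>> arm_command(commands="0 0 0 0 0 0 1; 0 0 0 0 0 0 1; 0 0 0 0 0 0 1; 0 0 0 0 0 0 1; 0 0 -40 0 0 0 1; 0 0 -50 0 0 0 1; 0 0 -50 0 0 0 1; 0 0 0 0 0 0 1")

```text
time: 10.32
tool_pos: [0.4786, -0.3358, 0.186]
ee_rot: [3.141, 0.002, 1.436]
wrist_force: [0.3, 0.5, 0.1]
width: 0.0938
```

```bash
python3 plan.py 1 586 165 185 1.863 586 165 46 1.863;python3 -c "
from h import *
s=snap('wrist'); cv2.imwrite('pics/w3.png',s['img'])"
```

```text
t 10.325 tcp [ 478.6 -335.8  186. ] [3.141e+00 2.000e-03 1.436e+00] F [0.3 0.5 0.1] w 0.0938
10 51 4 0 0 0 -2.4 1; 51 6 0 0 0 -2.4 1; 51 8 0 0 0 -2.4 1; 50 10 0 0 0 -2.4 1; 50 13 0 0 0 -2.4 1; 49 15 0 0 0 -2.4 1; 48 17 0 0 0 -2.4 1; 48 19 0 0 0 -2.4 1; 47 21 0 0 0 -2.4 1; 46 23 0 0 0 -2.4 1
3 0 0 46 0 0 -0.0 1; 0 0 46 0 0 -0.0 1; 0 0 46 0 0 -0.0 1
tilt fix deg [0.  0.1 0. ]
```

View pics/w3.png

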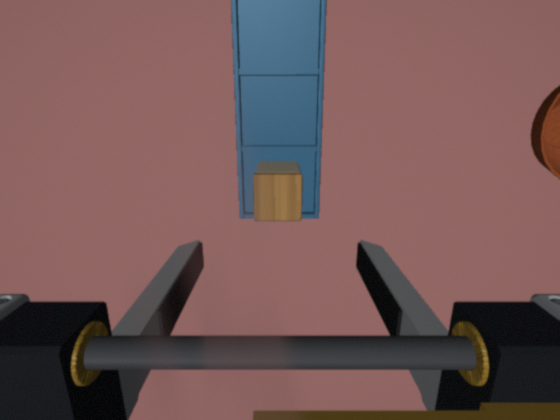

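The canister (278,190) stands upright in the rightmost compartment. Now the pot.

>>> arm_command(commands="30 3 0 0 0 -1.4 1; 51 5 0 0 0 -2.4 1; 51 7 0 0 0 -2.4 1; 51 9 0 0 0 -2.4 1; 50 11 0 0 0 -2.4 1; 50 13 0 0 0 -2.4 1; 49 15 0 0 0 -2.4 1; 48 17 0 0 0 -2.4 1; 48 19 0 0 0 -2.4 1; 47 21 0 0 0 -2.4 1; 20 12 0 0 0 -1 1; 0 0 0 0 0 0 1")

```text
time: 11.88
tool_pos: [0.5715, 0.1863, 0.1552]
ee_rot: [-3.099, -0.02, 1.864]
wrist_force: [-0.2, 0.3, -0.9]
width: 0.0941
```

```bash
python3 plan.py 1 586 165 140 1.863 586 165 44 1.863
```

```text
t 11.875 tcp [571.5 186.3 155.2] [-3.099 -0.02   1.864] F [-0.2  0.3 -0.9] w 0.0941
1 -25 8 15 0 0 0.0 1
2 0 0 48 0 0 -0.0 1; 0 0 48 0 0 -0.0 1
tilt fix deg [-2.4 -1.2  0. ]
```

>>> arm_command(commands="-23 8 0 -2.4 -1.2 0 1; 0 0 0 0 0 0 1; 0 0 0 0 0 0 1")

```text
time: 12.25
tool_pos: [0.5848, 0.1621, 0.1525]
ee_rot: [-3.136, 0.002, 1.859]
wrist_force: [-0.5, 0.3, 0.9]
width: 0.0937
```

```bash
python3 plan.py 1 586 165 140 1.863 586 165 44 1.863;python3 -c "
from h import *
s=snap('wrist')
print(proj(s,[.586,.165,.09]))
for r in models.spot_in('pot',s): b=np.array(r['bbox'])*[560,420,560,420]; print(r['conf'],b, ray(s,b[0]+b[2]/2,b[1]+b[3]/2,.07))"
```

```text
t 12.25 tcp [584.8 162.1 152.5] [-3.136e+00  2.000e-03  1.859e+00] F [-0.5  0.3  0.9] w 0.0937
1 2 2 12 0 0 -0.2 1
2 0 0 48 0 0 -0.0 1; 0 0 48 0 0 -0.0 1
tilt fix deg [-0.3  0.1 -0. ]
[280.95018658 204.56975637]
0.75 [253.512 159.684  58.912  65.814] [0.58604699 0.17154485 0.07      ]
0.75 [ 79.072 135.114  79.184  55.902] [0.42937424 0.15465872 0.07      ]
```

>>> arm_command(commands="2 3 35 -0.3 0 0 1; 0 0 40 0 0 0 1; 0 0 25 0 0 0 1; 0 0 4 0 0 0 1; 0 0 0 0 0 0 1; 0 0 0 0 0 0 1")

```text
time: 13.1
tool_pos: [0.5899, 0.1657, 0.0506]
ee_rot: [3.134, 0.002, 1.859]
wrist_force: [0.3, 0.2, -0.7]
width: 0.094
```

```bash
python3 plan.py 1 586 165 44 1.863
```

```text
t 13.1 tcp [589.9 165.7  50.6] [3.134e+00 2.000e-03 1.859e+00] F [ 0.3  0.2 -0.7] w 0.094
1 0 -4 7 0 0 -0.2 1
tilt fix deg [0.4 0.1 0. ]
```

>>> arm_command(commands="0 -4 8 0.4 0 0 1; 0 0 0 0 0 0 1; 0 0 0 0 0 0 0; 0 0 0 0 0 0 0; 0 0 0 0 0 0 0; 0 0 0 0 0 0 0; 0 0 0 0 0 0 0; 0 0 0 0 0 0 0")

```text
time: 14.1
tool_pos: [0.587, 0.1646, 0.0452]
ee_rot: [3.138, 0.003, 1.859]
wrist_force: [-4.4, -0.5, 7.9]
width: 0.0376
```

```bash
python3 plan.py 0 586 165 185 1.863 489 -253 185 1.436
```

```text
t 14.1 tcp [587.  164.6  45.2] [3.138e+00 3.000e-03 1.859e+00] F [-4.4 -0.5  7.9] w 0.0376
3 0 -0 -47 0 0 -0.1 0; 0 -0 -47 0 0 -0.1 0; 0 -0 -47 0 0 -0.1 0
8 -47 -27 -0 0 0 3.1 0; -48 -24 -0 0 0 3.1 0; -49 -22 -0 0 0 3.1 0; -50 -19 -0 0 0 3.1 0; -51 -16 -0 0 0 3.1 0; -52 -13 -0 0 0 3.1 0; -53 -11 -0 0 0 3.1 0; -53 -8 -0 0 0 3.1 0
tilt fix deg [0.2 0.2 0. ]
```

Width is 38 mm rather than 58, so something is wrong. I'll look before moving.

```bash
python3 -c "
from h import *
a=snap('side')['img'][180:360,120:320]; b=snap('wrist')['img']
cv2.imwrite('pics/p1.png',np.hstack([cv2.resize(a,(467,420),interpolation=cv2.INTER_CUBIC),cv2.resize(b[100:420,160:400],(315,420))]))
print(robot.get_obs()['width'])"
```

```text
0.02944443874448124
```

View pics/p1.png

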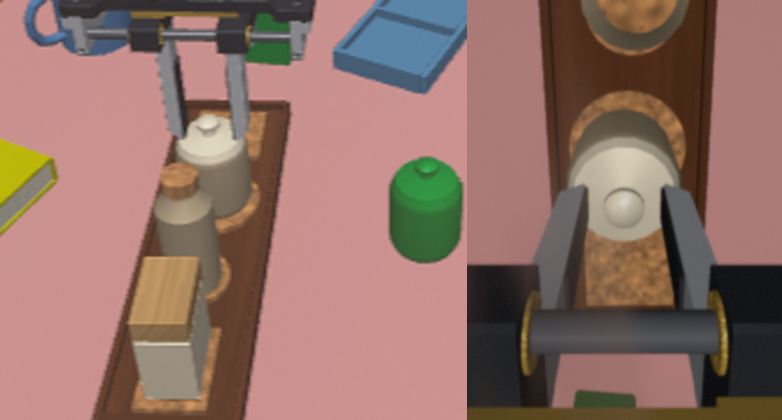

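```bash
python3 -c "
from h import *
s=snap('wrist'); o=robot.get_obs(); print(o['tool_pos'],o['width'],ray(s,280,258,.097),'tcp px',proj(s,o['tool_pos']))
s=snap('top')
cv2.imwrite('pics/p2.png',cv2.resize(s['img'][130:240,80:275],None,fx=4,fy=4,interpolation=cv2.INTER_CUBIC))"
```

```text
[0.58712863 0.16465209 0.0465809 ] 0.025260093385632277 [0.58703466 0.16836851 0.097     ] tcp px [278.34066379 231.98692116]
```

View pics/p2.png

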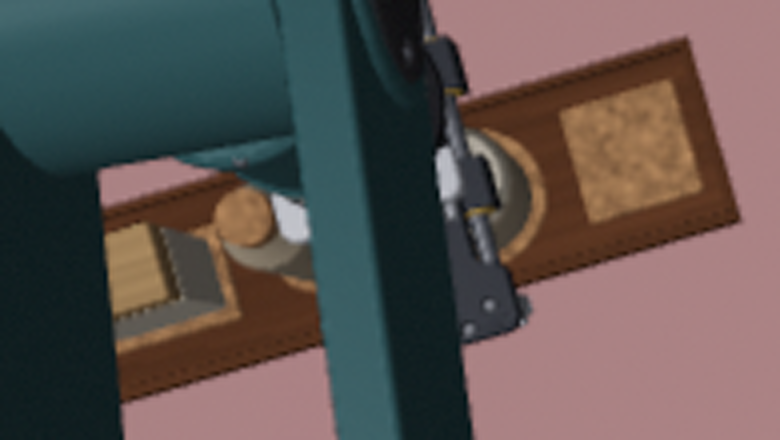

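>>> arm_command(commands="0 0 0 0 0 0 1; 0 0 0 0 0 0 1; 0 0 0 0 0 0 1; 0 0 0 0 0 0 1")

```text
time: 14.8
tool_pos: [0.5878, 0.1648, 0.0466]
ee_rot: [3.135, 0.003, 1.859]
wrist_force: [0.2, -0.2, 0.3]
width: 0.0581
```

```bash
python3 -c "
from h import *
o=robot.get_obs(); print(o['tool_pos'],o['ee_rot'],o['wrist_force'],o['width'])
a=snap('side')['img'][200:300,170:290]; s=snap('wrist'); b=s['img']; print(s['origin'],s['rotation'],s['camera_matrix'].tolist() if hasattr(s['camera_matrix'],'tolist') else s['camera_matrix'])
for z in(.015,.07,.097): print(proj(s,[.587,.165,z]))
cv2.imwrite('pics/p3.png',np.hstack([cv2.resize(a,(480,400),interpolation=cv2.INTER_CUBIC),cv2.resize(b[100:420,160:400],(300,400))]))"
```

```text
[0.58784995 0.16483572 0.04663806] [3.13515818e+00 2.89578653e-03 1.85881933e+00] [ 0.18221427 -0.17542953  0.32225199] 0.05807614749796598
[0.56389789 0.2447614  0.26358079] [ 2.85107566 -0.00539529  0.28852708] [[319.36856795563983, 0.0, 279.4813625123723], [0.0, 319.36856795563983, 207.27340625225912], [0.0, 0.0, 1.0]]
[277.17783149 217.45973199]
[277.05064256 244.07017377]
[276.96145508 262.72995985]
```

View pics/p3.png

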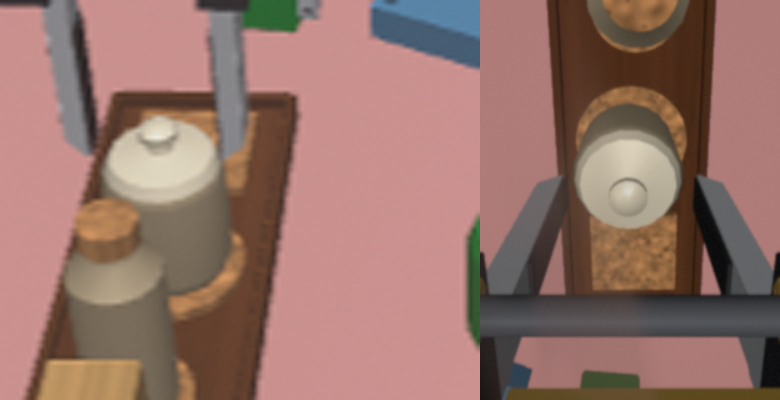

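```bash
python3 -c "
from h import *
s=snap('side'); o=robot.get_obs(); p=np.array(o['tool_pos']); R=Ro.from_euler('xyz',o['ee_rot']).as_matrix(); print(o['width'],p)
for sg in(-1,1): print([proj(s,p+R@np.array([0,sg*(o['width']/2),-d])).round(1).tolist() for d in(0,.02,.04)])
for y,z in((.165,.015),(.165,.099),(.155,.099),(.175,.099)): print(y,z,proj(s,[.587,y,z]))
for n in('pot',):
  for r in models.spot_in(n,s)[:2]: print(np.array(r['bbox'])*[560,420,560,420])
w=snap('wrist')
for sg in(-1,1): print([proj(w,p+R@np.array([0,sg*(o['width']/2),-d])).round(1).tolist() for d in(0,.02,.04)])
"
```

```text
0.0702493538904008 [0.58783807 0.16485383 0.04673226]
[[231.1, 251.6], [230.4, 243.7], [229.6, 235.4]]
[[194.1, 250.6], [192.9, 242.6], [191.6, 234.4]]
0.165 0.015 [214.4857876  263.48341502]
0.165 0.099 [210.16937752 229.83370451]
0.155 0.099 [212.56864645 226.543358  ]
0.175 0.099 [207.72596726 233.18458625]
[286.888 244.902  29.904  47.712]
[194.376 231.882  33.6    42.294]
[[229.7, 231.7], [225.2, 242.4], [219.8, 255.2]]
[[326.4, 231.7], [330.6, 242.4], [335.7, 255.3]]
```

```bash
python3 - <<'E'
from h import *
o=robot.get_obs(); print(o['joint_positions'],o['tool_pos'],o['width'])
s=snap('wrist'); im=s['img']; cv2.imwrite('pics/w5.png',im)
pk=im.astype(int).sum(2)
hsv=cv2.cvtColor(im,cv2.COLOR_BGR2HSV)
for r in(110,140,170,190,210):
    row=im[r].astype(int); br=(row[:,0]>80)  # pink has strong blue; tray brown does not
    c=280
    xs=np.where(br)[0]; 
    l=[x for x in xs if x<230]; rr=[x for x in xs if x>330]
    l,rr=max(l),min(rr); print(r,l,rr,[round(1000*np.linalg.norm(ray(s,l+.5,r,z)-ray(s,rr-.5,r,z)),1) for z in(.016,-.006,-.012)])
E
```

```text
[ 0.18200967  0.26673288  1.4059142  -0.00224184  1.46195938 -0.10583466] [0.5878968  0.16487215 0.04690235] 0.07802304805491568
110 213 348 [np.float64(99.5), np.float64(108.3), np.float64(110.7)]
140 215 347 [np.float64(99.8), np.float64(108.7), np.float64(111.1)]
170 217 345 [np.float64(99.4), np.float64(108.3), np.float64(110.7)]
190 218 344 [np.float64(99.7), np.float64(108.5), np.float64(110.9)]
210 219 343 [np.float64(99.9), np.float64(108.8), np.float64(111.2)]
```

The pot still stands on its coaster, knob at (158,130) in the side crop. The finger tips end at lid height: side pixel row about 238 against 251 for the reported TCP, and wrist row 244 against 232. So the real tips are about 25–33 mm above the reported TCP, and the fingers slid on the lid dome. I'll lower in steps and check with the side view.

>>> arm_command(commands="4 0 8 0.3 0 0 1; 0 0 10 0 0 0 1; 0 0 3 0 0 0 1; 0 0 0 0 0 0 1; 0 0 0 0 0 0 1")

```text
time: 15.72
tool_pos: [0.5862, 0.1689, 0.0235]
ee_rot: [-3.141, 0.003, 1.859]
wrist_force: [-0.7, -0.5, 0.1]
width: 0.094
```

```bash
python3 -c "
from h import *
o=robot.get_obs(); p=np.array(o['tool_pos']); print(p,o['ee_rot'],o['wrist_force'],o['width'])
s=snap('side'); a=s['img'][200:300,150:270]; R=Ro.from_euler('xyz',o['ee_rot']).as_matrix(); 
for sg in(-1,1): print([((proj(s,p+R@np.array([0,sg*(o['width']/2),-d]))-[150,200])*5).round().tolist() for d in(0,.01,.02,.03,.04)])
cv2.imwrite('pics/p4.png',cv2.resize(a,(600,500),interpolation=cv2.INTER_CUBIC))"
```

```text
[0.58618885 0.16892623 0.0235242 ] [-3.14113582e+00  2.78230787e-03  1.85899346e+00] [-0.70344401 -0.54166075  0.08487235] 0.09395304982541555
[[440.0, 312.0], [438.0, 292.0], [437.0, 273.0], [435.0, 253.0], [433.0, 233.0]]
[[196.0, 305.0], [193.0, 286.0], [189.0, 267.0], [186.0, 247.0], [182.0, 227.0]]
```

View pics/p4.png

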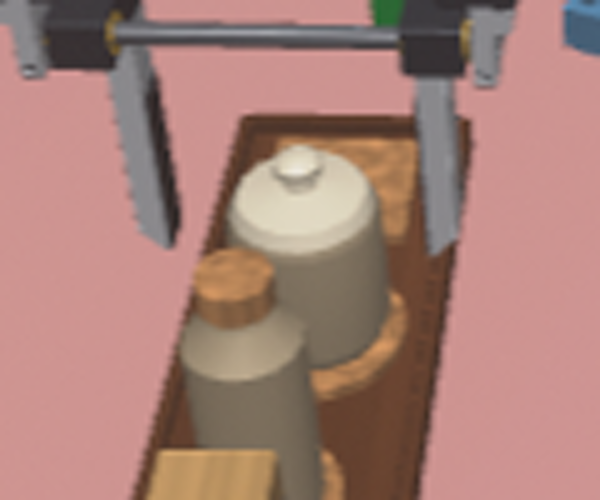

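Tips at (172,247) and (437,252) match 30 mm above the reported TCP. I'll use that offset and lower 12 mm more.

>>> arm_command(commands="0 0 8 0 0 0 1; 0 0 5 0 0 0 1; 0 0 0 0 0 0 1; 0 0 0 0 0 0 0; 0 0 0 0 0 0 0; 0 0 0 0 0 0 0; 0 0 0 0 0 0 0; 0 0 0 0 0 0 0; 0 0 0 0 0 0 0")

```text
time: 16.9
tool_pos: [0.5865, 0.1688, 0.0104]
ee_rot: [3.141, 0.003, 1.859]
wrist_force: [-1.0, -0.9, -0.3]
width: 0.0572
```

```bash
python3 plan.py 0 586 165 155 1.863 489 -253 155 1.436
```

```text
t 16.9 tcp [586.5 168.8  10.4] [3.141e+00 3.000e-03 1.859e+00] F [-1.  -0.9 -0.3] w 0.0572
3 -1 -1 -48 0 0 -0.1 0; -1 -1 -48 0 0 -0.1 0; -1 -1 -48 0 0 -0.1 0
8 -47 -27 -0 0 0 3.1 0; -48 -24 -0 0 0 3.1 0; -49 -22 -0 0 0 3.1 0; -50 -19 -0 0 0 3.1 0; -51 -16 -0 0 0 3.1 0; -52 -13 -0 0 0 3.1 0; -53 -11 -0 0 0 3.1 0; -53 -8 -0 0 0 3.1 0
tilt fix deg [0.  0.2 0. ]
```

>>> arm_command(commands="0 0 -15 0 0 0 0; 0 0 -40 0 0 0 0; 0 0 -50 0 0 0 0; 0 0 -45 0 0 0 0; -25 -14 0 0 0 1.5 0; -45 -26 0 0 0 3 0; -45 -24 0 0 0 3 0; -47 -22 0 0 0 3 0; -48 -19 0 0 0 3 0; -48 -16 0 0 0 3 0; -48 -13 0 0 0 3 0; -25 -6 0 0 0 1.5 0")

```text
time: 18.4
tool_pos: [0.4858, -0.1868, 0.1723]
ee_rot: [3.137, 0.005, 1.486]
wrist_force: [-0.1, -0.1, -2.5]
width: 0.0572
```

```bash
python3 plan.py 0 489 -253 110 1.436 489 -253 8 1.436
```

```text
t 18.4 tcp [ 485.8 -186.8  172.3] [3.137 0.005 1.486] F [-0.1 -0.1 -2.5] w 0.0572
2 -33 4 31 0 0 1.4 0; -33 5 31 0 0 1.4 0
2 0 0 51 0 0 -0.0 0; 0 0 51 0 0 -0.0 0
tilt fix deg [0.3 0.3 0. ]
```

>>> arm_command(commands="-28 4 20 0.3 0.3 1.4 0; -26 4 20 0 0 1.4 0; 0 0 0 0 0 0 0; 0 0 0 0 0 0 0")

```text
time: 18.9
tool_pos: [0.488, -0.2448, 0.1351]
ee_rot: [3.139, -0.0, 1.431]
wrist_force: [-0.3, -0.3, -2.6]
width: 0.0572
```

```bash
python3 plan.py 0 489 -253 45 1.436
```

```text
t 18.9 tcp [ 488.  -244.8  135.1] [ 3.139 -0.     1.431] F [-0.3 -0.3 -2.6] w 0.0572
2 -4 1 45 0 0 -0.1 0; -4 1 45 0 0 -0.1 0
tilt fix deg [ 0.2 -0.  -0. ]
```

>>> arm_command(commands="-5 1 35 0 0 0 0; -4 1 35 0 0 0 0; 0 0 25 0 0 0 0; 0 0 5 0 0 0 0; 0 0 0 0 0 0 0; 0 0 0 0 0 0 0")

```text
time: 19.65
tool_pos: [0.4952, -0.2517, 0.0424]
ee_rot: [3.125, 0.004, 1.439]
wrist_force: [0.0, 0.4, -2.5]
width: 0.0572
```

```bash
python3 plan.py 0 489 -253 8 1.436
```

```text
t 19.65 tcp [ 495.2 -251.7   42.4] [3.125 0.004 1.439] F [ 0.   0.4 -2.5] w 0.0572
1 -2 -6 34 0 0 0.2 0
tilt fix deg [1.  0.2 0. ]
```

>>> arm_command(commands="-2 -6 18 1 0.2 0 0; 0 0 10 0 0 0 0; 0 0 0 0 0 0 0; 0 0 0 0 0 0 0")

```text
time: 20.15
tool_pos: [0.4898, -0.2538, 0.0141]
ee_rot: [3.141, 0.002, 1.439]
wrist_force: [-0.5, -0.3, -2.9]
width: 0.0574
```

```bash
python3 plan.py 0 489 -253 8 1.436
```

```text
t 20.15 tcp [ 489.8 -253.8   14.1] [3.141e+00 2.000e-03 1.439e+00] F [-0.5 -0.3 -2.9] w 0.0574
1 1 -1 6 0 0 0.2 0
tilt fix deg [0.1 0.1 0. ]
```

>>> arm_command(commands="1 -1 5 0.1 0.1 0 0; 0 0 2 0 0 0 0; 0 0 1 0 0 0 0; 0 0 0 0 0 0 0")

```text
time: 20.65
tool_pos: [0.4894, -0.2529, 0.0076]
ee_rot: [3.141, 0.001, 1.439]
wrist_force: [0.4, 0.1, -2.9]
width: 0.0571
```

>>> arm_command(commands="0 0 1 0 0 0 0; 0 0 0 0 0 0 0; 0 0 0 0 0 0 1; 0 0 0 0 0 0 1; 0 0 0 0 0 0 1; 0 0 0 0 0 0 1; 0 0 -30 0 0 0 1; 0 0 -50 0 0 0 1; 0 0 -60 0 0 0 1; 0 0 -20 0 0 0 1; 0 0 0 0 0 0 1")

```text
time: 22.02
tool_pos: [0.4898, -0.2532, 0.171]
ee_rot: [3.14, 0.001, 1.439]
wrist_force: [-0.6, -0.9, -0.8]
width: 0.0942
```

```bash
python3 plan.py 1 566 251 155 1.863
```

```text
t 22.025 tcp [ 489.8 -253.2  171. ] [3.140e+00 1.000e-03 1.439e+00] F [-0.6 -0.9 -0.8] w 0.0942
10 51 1 2 0 0 -2.4 1; 51 3 2 0 0 -2.4 1; 51 5 2 0 0 -2.4 1; 50 7 2 0 0 -2.4 1; 50 10 2 0 0 -2.4 1; 50 12 2 0 0 -2.4 1; 49 14 2 0 0 -2.4 1; 48 16 2 0 0 -2.4 1; 48 18 2 0 0 -2.4 1; 47 20 2 0 0 -2.4 1
tilt fix deg [0.1 0.1 0. ]
```

>>> arm_command(commands="30 1 0 0 0 -1.4 1; 51 3 0 0 0 -2.4 1; 51 5 0 0 0 -2.4 1; 50 7 -2 0 0 -2.4 1; 50 10 -2 0 0 -2.4 1; 50 12 -2 0 0 -2.4 1; 49 14 -2 0 0 -2.4 1; 48 16 -2 0 0 -2.4 1; 40 16 -2 0 0 -2.4 1; 30 14 0 0 0 -2.4 1; 0 0 0 0 0 0 1; 0 0 0 0 0 0 1")

```text
time: 23.52
tool_pos: [0.5624, 0.2158, 0.1579]
ee_rot: [-3.111, -0.006, 1.85]
wrist_force: [-0.2, 0.6, 0.0]
width: 0.0942
```

```bash
python3 plan.py 1 566 251 125 1.863
```

```text
t 23.525 tcp [562.4 215.8 157.9] [-3.111 -0.006  1.85 ] F [-0.2  0.6  0. ] w 0.0942
1 33 13 33 0 0 -0.7 1
tilt fix deg [-1.7 -0.3  0. ]
```

>>> arm_command(commands="30 11 0 -1.7 -0.3 -0.7 1; 0 0 0 0 0 0 1; 0 0 0 0 0 0 1")

```text
time: 23.9
tool_pos: [0.5646, 0.2431, 0.1561]
ee_rot: [-3.138, 0.002, 1.856]
wrist_force: [0.3, 0.1, -0.5]
width: 0.094
```

```bash
python3 plan.py 1 566 251 125 1.863;python3 -c "
from h import *
s=snap('wrist')
print(proj(s,[.566,.251,.121]))
for r in models.spot_in('bottle',s): b=np.array(r['bbox'])*[560,420,560,420]; print(r['conf'],b, ray(s,b[0]+b[2]/2,b[1]+b[3]/2,.08))
s=snap('top'); 
for n in('pot','canister'):
  for r in models.tip_of(n,s): u,v=np.array(r['centre'])*[560,420]; print(n,r['conf'],ray(s,u,v,.012))
"
```

```text
t 23.9 tcp [564.6 243.1 156.1] [-3.138e+00  2.000e-03  1.856e+00] F [ 0.3  0.1 -0.5] w 0.094
1 7 4 31 0 0 -0.4 1
tilt fix deg [-0.2  0.1 -0. ]
[282.79890043 208.37201437]
0.66 [260.4   162.204  46.984  58.296] [0.5659508 0.2555979 0.08     ]
pot 0.83 [ 0.49598851 -0.26017757  0.012     ]
pot 0.65 [0.41431394 0.13974874 0.012     ]
canister 0.88 [ 0.62851231 -0.05725373  0.012     ]
canister 0.78 [ 0.4775371  -0.33425916  0.012     ]
canister 0.7 [0.56627927 0.24850797 0.012     ]
canister 0.58 [0.5675912  0.25985685 0.012     ]
```

>>> arm_command(commands="8 4 30 -0.2 0 0 1; 0 0 40 0 0 0 1; 0 0 40 0 0 0 1; 0 0 20 0 0 0 1; 0 0 2 0 0 0 1; 0 0 0 0 0 0 1; 0 0 0 0 0 0 1")

```text
time: 25.02
tool_pos: [0.5703, 0.2518, 0.0253]
ee_rot: [3.133, 0.001, 1.854]
wrist_force: [0.2, -0.8, -0.6]
width: 0.0936
```

```bash
python3 plan.py 1 566 251 15 1.863
```

```text
t 25.025 tcp [570.3 251.8  25.3] [3.133e+00 1.000e-03 1.854e+00] F [ 0.2 -0.8 -0.6] w 0.0936
1 0 -4 10 0 0 -0.5 1
tilt fix deg [0.5 0.1 0. ]
```

>>> arm_command(commands="1 -4 10 0.5 0.1 -0.5 1; 0 0 0 0 0 0 1; 0 0 0 0 0 0 0; 0 0 0 0 0 0 0; 0 0 0 0 0 0 0; 0 0 0 0 0 0 0; 0 0 0 0 0 0 0; 0 0 0 0 0 0 0; 0 0 0 0 0 0 0")

```text
time: 26.15
tool_pos: [0.5672, 0.2522, 0.0173]
ee_rot: [3.138, -0.001, 1.863]
wrist_force: [-0.7, -1.1, -0.7]
width: 0.0414
```

```bash
python3 plan.py 0 566 251 155 1.863 501 -169 155 1.436
```

```text
t 26.15 tcp [567.2 252.2  17.3] [ 3.138e+00 -1.000e-03  1.863e+00] F [-0.7 -1.1 -0.7] w 0.0414
3 -0 -1 -46 0 0 0.0 0; -0 -1 -46 0 0 0.0 0; -0 -1 -46 0 0 0.0 0
8 -48 -23 -0 0 0 3.1 0; -49 -20 -0 0 0 3.1 0; -50 -18 -0 0 0 3.1 0; -51 -15 -0 0 0 3.1 0; -52 -12 -0 0 0 3.1 0; -52 -9 -0 0 0 3.1 0; -53 -7 -0 0 0 3.1 0; -53 -4 -0 0 0 3.1 0
tilt fix deg [ 0.2 -0.1 -0. ]
```

>>> arm_command(commands="0 0 -15 0 0 0 0; 0 0 -40 0 0 0 0; 0 0 -50 0 0 0 0; 0 0 -45 0 0 0 0; -25 -12 0 0 0 1.5 0; -45 -22 0 0 0 3 0; -45 -20 0 0 0 3 0; -47 -18 0 0 0 3 0; -48 -15 0 0 0 3 0; -48 -12 0 0 0 3 0; -48 -9 0 0 0 3 0; -25 -4 0 0 0 1.5 0")

```text
time: 27.65
tool_pos: [0.4991, -0.1013, 0.1801]
ee_rot: [3.125, -0.001, 1.489]
wrist_force: [-0.0, 0.2, -1.4]
width: 0.0417
```

```bash
python3 plan.py 0 501 -169 135 1.436
```

```text
t 27.65 tcp [ 499.1 -101.3  180.1] [ 3.125e+00 -1.000e-03  1.489e+00] F [-0.   0.2 -1.4] w 0.0417
2 -34 4 23 0 0 1.5 0; -34 5 23 0 0 1.5 0
tilt fix deg [ 0.9 -0.1 -0. ]
```

>>> arm_command(commands="-32 4 20 0.9 0 1.4 0; -30 4 20 0 0 1.4 0; 0 0 0 0 0 0 0; 0 0 0 0 0 0 0")

```text
time: 28.15
tool_pos: [0.5022, -0.1678, 0.1439]
ee_rot: [3.134, -0.001, 1.435]
wrist_force: [0.5, -0.4, -1.9]
width: 0.0417
```

```bash
python3 plan.py 0 501 -169 50 1.436
```

```text
t 28.15 tcp [ 502.2 -167.8  143.9] [ 3.134e+00 -1.000e-03  1.435e+00] F [ 0.5 -0.4 -1.9] w 0.0417
2 -1 -1 47 0 0 -0.0 0; -1 -1 47 0 0 -0.0 0
tilt fix deg [ 0.4 -0.  -0. ]
```

>>> arm_command(commands="-1 -2 35 0.6 0 0 0; 0 -2 35 0 0 0 0; 0 -1 25 0 0 0 0; 0 0 8 0 0 0 0; 0 0 0 0 0 0 0; 0 0 0 0 0 0 0")

```text
time: 28.9
tool_pos: [0.5037, -0.1646, 0.048]
ee_rot: [3.129, 0.002, 1.444]
wrist_force: [-0.2, 0.2, -1.8]
width: 0.0418
```

```bash
python3 plan.py 0 501 -169 15 1.436
```

```text
t 28.9 tcp [ 503.7 -164.6   48. ] [3.129e+00 2.000e-03 1.444e+00] F [-0.2  0.2 -1.8] w 0.0418
1 -5 -2 33 0 0 0.4 0
tilt fix deg [0.7 0.1 0. ]
```

>>> arm_command(commands="-5 -2 18 0.7 0.1 0.4 0; 0 0 10 0 0 0 0; 0 0 1 0 0 0 0; 0 0 0 0 0 0 0")

```text
time: 29.4
tool_pos: [0.5023, -0.1704, 0.0185]
ee_rot: [3.14, 0.001, 1.436]
wrist_force: [0.3, -0.6, -1.4]
width: 0.0419
```

```bash
python3 plan.py 0 501 -169 14 1.436
```

```text
t 29.4 tcp [ 502.3 -170.4   18.5] [3.140e+00 1.000e-03 1.436e+00] F [ 0.3 -0.6 -1.4] w 0.0419
1 1 -1 5 0 0 -0.0 0
tilt fix deg [0.1 0.1 0. ]
```

>>> arm_command(commands="1 -1 4 0 0 0 0; 0 0 0 0 0 0 0; 0 0 0 0 0 0 0")

```text
time: 29.78
tool_pos: [0.5019, -0.1694, 0.015]
ee_rot: [3.138, 0.001, 1.436]
wrist_force: [0.7, 0.1, -1.4]
width: 0.0416
```

>>> arm_command(commands="0 0 1 0 0 0 0; 0 0 0 0 0 0 0; 0 0 0 0 0 0 1; 0 0 0 0 0 0 1; 0 0 0 0 0 0 1; 0 0 0 0 0 0 1; 0 0 -30 0 0 0 1; 0 0 -50 0 0 0 1; 0 0 -60 0 0 0 1; 0 0 -20 0 0 0 1; 0 0 0 0 0 0 1")

```text
time: 31.15
tool_pos: [0.5013, -0.169, 0.179]
ee_rot: [3.138, 0.001, 1.436]
wrist_force: [0.9, -0.3, -0.1]
width: 0.0938
```

```bash
python3 plan.py 1 539 326 165 1.87
```

```text
t 31.15 tcp [ 501.3 -169.   179. ] [3.138e+00 1.000e-03 1.436e+00] F [ 0.9 -0.3 -0.1] w 0.0938
10 50 -3 1 0 0 -2.5 1; 50 -1 1 0 0 -2.5 1; 50 1 1 0 0 -2.5 1; 50 4 1 0 0 -2.5 1; 49 6 1 0 0 -2.5 1; 49 8 1 0 0 -2.5 1; 49 10 1 0 0 -2.5 1; 48 12 1 0 0 -2.5 1; 48 14 1 0 0 -2.5 1; 47 16 1 0 0 -2.5 1
tilt fix deg [0.2 0.1 0. ]
```

>>> arm_command(commands="30 -2 0 0 0 -1.4 1; 50 -1 0 0 0 -2.4 1; 50 1 0 0 0 -2.4 1; 50 4 -2 0 0 -2.5 1; 50 6 -2 0 0 -2.5 1; 49 8 -2 0 0 -2.5 1; 49 10 -2 0 0 -2.5 1; 48 12 -2 0 0 -2.5 1; 46 14 -2 0 0 -2.5 1; 40 14 -2 0 0 -2.5 1; 0 0 0 0 0 -0.5 1; 0 0 0 0 0 0 1")

```text
time: 32.65
tool_pos: [0.5376, 0.3111, 0.1669]
ee_rot: [-3.111, -0.0, 1.868]
wrist_force: [-0.5, -0.8, -0.5]
width: 0.0943
```

```bash
python3 plan.py 1 539 326 155 1.87
```

```text
t 32.65 tcp [537.6 311.1 166.9] [-3.111 -0.     1.868] F [-0.5 -0.8 -0.5] w 0.0943
1 14 6 12 0 0 -0.1 1
tilt fix deg [-1.8 -0.   0. ]
```

>>> arm_command(commands="14 5 10 -1.8 0 0 1; 0 0 0 0 0 0 1; 0 0 0 0 0 0 1")

```text
time: 33.02
tool_pos: [0.5381, 0.3216, 0.1554]
ee_rot: [-3.14, 0.002, 1.863]
wrist_force: [-0.2, -0.2, 0.3]
width: 0.0939
```

```bash
python3 plan.py 1 539 326 12 1.87;python3 -c "
from h import *
s=snap('wrist')
print(proj(s,[.539,.326,.095]))
for r in models.spot_in('caddy',s): b=np.array(r['bbox'])*[560,420,560,420]; print(r['conf'],b, ray(s,b[0]+b[2]/2,b[1]+b[3]/2,.08))
cv2.imwrite('pics/w6.png',s['img'])
"
```

```text
t 33.025 tcp [538.1 321.6 155.4] [-3.140e+00  2.000e-03  1.863e+00] F [-0.2 -0.2  0.3] w 0.0939
3 1 1 48 0 0 -0.1 1; 1 1 48 0 0 -0.1 1; 1 1 48 0 0 -0.1 1
tilt fix deg [-0.1  0.1 -0. ]
[280.87816657 203.62655699]
0.9 [261.296 157.584  44.688  73.206] [0.5400753  0.33153272 0.08      ]
```

View pics/w6.png

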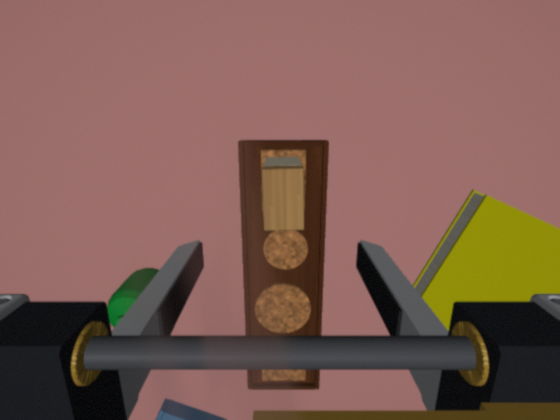

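The caddy lid (284,197) is aligned and centred between the jaws. Descending.

>>> arm_command(commands="4 2 30 0 0 -0.2 1; 0 -2 40 0 0 0 1; 0 -2 40 0 0 0 1; 0 0 20 0 0 0 1; 0 0 5 0 0 0 1; 0 0 0 0 0 0 1; 0 0 0 0 0 0 1")

```text
time: 34.0
tool_pos: [0.5408, 0.3233, 0.0233]
ee_rot: [3.132, 0.001, 1.861]
wrist_force: [0.5, -0.3, -0.1]
width: 0.0939
```

```bash
python3 plan.py 1 539 328 14 1.87
```

```text
t 34.0 tcp [540.8 323.3  23.3] [3.132e+00 1.000e-03 1.861e+00] F [ 0.5 -0.3 -0.1] w 0.0939
1 5 -0 9 0 0 -0.5 1
tilt fix deg [0.5 0.  0. ]
```

>>> arm_command(commands="5 -1 9 0.5 0 -0.5 1; 0 0 0 0 0 0 1; 0 0 0 0 0 0 0; 0 0 0 0 0 0 0; 0 0 0 0 0 0 0; 0 0 0 0 0 0 0; 0 0 0 0 0 0 0; 0 0 0 0 0 0 0; 0 0 0 0 0 0 0")

```text
time: 35.12
tool_pos: [0.5399, 0.329, 0.0166]
ee_rot: [3.137, -0.0, 1.871]
wrist_force: [-0.3, 0.5, -0.3]
width: 0.0378
```

```bash
python3 plan.py 0 539 328 155 1.87 512 -86 155 1.436
```

```text
t 35.125 tcp [539.9 329.   16.6] [ 3.137 -0.     1.871] F [-0.3  0.5 -0.3] w 0.0378
3 -0 -0 -46 0 0 0.0 0; -0 -0 -46 0 0 0.0 0; -0 -0 -46 0 0 0.0 0
8 -48 -18 -0 0 0 3.1 0; -49 -16 -0 0 0 3.1 0; -50 -13 -0 0 0 3.1 0; -51 -10 -0 0 0 3.1 0; -51 -8 -0 0 0 3.1 0; -52 -5 -0 0 0 3.1 0; -52 -2 -0 0 0 3.1 0; -52 1 -0 0 0 3.1 0
tilt fix deg [ 0.2 -0.  -0. ]
```

>>> arm_command(commands="0 0 -15 0 0 0 0; 0 0 -40 0 0 0 0; 0 0 -50 0 0 0 0; 0 0 -45 0 0 0 0; -25 -9 0 0 0 1.5 0; -45 -17 0 0 0 3 0; -46 -15 0 0 0 3 0; -47 -12 0 0 0 3 0; -48 -10 0 0 0 3 0; -48 -8 0 0 0 3 0; -48 -5 0 0 0 3 0; -25 -1 0 0 0 1.5 0")

```text
time: 36.62
tool_pos: [0.5083, -0.0205, 0.1808]
ee_rot: [3.127, -0.003, 1.497]
wrist_force: [0.6, -0.6, -1.7]
width: 0.038
```

```bash
python3 plan.py 0 512 -86 135 1.436
```

```text
t 36.625 tcp [508.3 -20.5 180.8] [ 3.127e+00 -3.000e-03  1.497e+00] F [ 0.6 -0.6 -1.7] w 0.038
2 -33 4 23 0 0 1.8 0; -32 5 23 0 0 1.8 0
tilt fix deg [ 0.9 -0.1 -0. ]
```

>>> arm_command(commands="-31 4 20 0.9 0 1.7 0; -29 4 20 0 0 1.7 0; 0 0 0 0 0 0 0; 0 0 0 0 0 0 0")

```text
time: 37.12
tool_pos: [0.512, -0.0844, 0.1448]
ee_rot: [3.136, -0.003, 1.433]
wrist_force: [0.4, 0.1, -1.9]
width: 0.0384
```

```bash
python3 plan.py 0 512 -86 50 1.436
```

```text
t 37.125 tcp [512.  -84.4 144.8] [ 3.136e+00 -3.000e-03  1.433e+00] F [ 0.4  0.1 -1.9] w 0.0384
2 -1 0 47 0 0 -0.1 0; -1 0 47 0 0 -0.1 0
tilt fix deg [ 0.3 -0.2 -0. ]
```

>>> arm_command(commands="-2 -1 35 0.5 -0.1 0 0; -1 -1 35 0 0 0 0; -1 -1 25 0 0 0 0; 0 0 8 0 0 0 0; 0 0 0 0 0 0 0; 0 0 0 0 0 0 0")

```text
time: 37.88
tool_pos: [0.515, -0.0835, 0.0488]
ee_rot: [3.129, -0.001, 1.441]
wrist_force: [0.6, 1.2, -0.4]
width: 0.0377
```

```bash
python3 plan.py 0 512 -86 15 1.436
```

```text
t 37.875 tcp [515.  -83.5  48.8] [ 3.129e+00 -1.000e-03  1.441e+00] F [ 0.6  1.2 -0.4] w 0.0377
1 -3 -3 34 0 0 0.3 0
tilt fix deg [ 0.7 -0.1 -0. ]
```

>>> arm_command(commands="-3 -3 18 0.7 0 0.3 0; 0 0 11 0 0 0 0; 0 0 1 0 0 0 0; 0 0 0 0 0 0 0; 0 0 2 0 0 0 0; 0 0 0 0 0 0 0")

```text
time: 38.62
tool_pos: [0.5131, -0.0867, 0.0165]
ee_rot: [3.139, -0.001, 1.435]
wrist_force: [-0.2, 0.4, -2.6]
width: 0.0383
```

```bash
python3 plan.py 0 512 -86 13.6 1.436
```

```text
t 38.625 tcp [513.1 -86.7  16.5] [ 3.139e+00 -1.000e-03  1.435e+00] F [-0.2  0.4 -2.6] w 0.0383
1 1 -1 3 0 0 -0.0 0
tilt fix deg [ 0.2 -0.  -0. ]
```

>>> arm_command(commands="0 -1 3 0.1 0 0 0; 0 0 0 0 0 0 0; 0 0 0 0 0 0 0; 0 0 0 0 0 0 1; 0 0 0 0 0 0 1; 0 0 0 0 0 0 1; 0 0 0 0 0 0 1; 0 0 -30 0 0 0 1; 0 0 -50 0 0 0 1; 0 0 -60 0 0 0 1; 0 0 0 0 0 0 1")

```text
time: 40.0
tool_pos: [0.512, -0.0867, 0.1579]
ee_rot: [3.14, -0.001, 1.435]
wrist_force: [0.0, -0.1, -1.0]
width: 0.0939
```

>>> arm_command(commands="30 0 0 0 0 0 1; 50 0 0 0 0 0 1; 50 0 0 0 0 0 1; 30 0 0 0 0 0 1; 0 0 -30 0 0 0 1; 0 0 0 0 0 0 1; 0 0 0 0 0 0 1; 0 0 0 0 0 0 1")

```text
time: 41.0
tool_pos: [0.5303, 0.0757, 0.1778]
ee_rot: [-3.129, 0.002, 1.433]
wrist_force: [-0.1, -0.0, -0.1]
width: 0.0938
```

```bash
python3 -c "
from h import *
s=snap('top'); c=np.array([.495,-.211]); th=-.135; R=np.array([[np.cos(th),-np.sin(th)],[np.sin(th),np.cos(th)]])
for n in('caddy','bottle','pot','canister'):
  for r in models.tip_of(n,s): u,v=np.array(r['centre'])*[560,420]; w=ray(s,u,v,.012); print(n,round(r['conf'],2),(1000*R.T@(w[:2]-c)).round())
a=s['img'][175:285,285:485]; b=snap('side')['img'][120:230,240:380]
cv2.imwrite('pics/end.png',np.vstack([cv2.resize(a,(600,330),interpolation=cv2.INTER_CUBIC),cv2.resize(b,(336,264),interpolation=cv2.INTER_CUBIC)[:, :].__class__ and np.hstack([cv2.resize(b,(336,264)),np.zeros((264,264,3),np.uint8)])]))
o=robot.get_obs(); print(o['time'],o['tool_pos'],o['wrist_force'],o['width'])"
```

```text
caddy 0.82 [ -1. 128.]
bottle 0.85 [ 2. 47.]
pot 0.77 [-132.  333.]
pot 0.68 [  3. -50.]
canister 0.91 [117. 166.]
canister 0.62 [   1. -123.]
41.3 [0.53079625 0.07589253 0.17894132] [0.0032724  0.74138399 0.26804104] 0.09416209339476554
```

View pics/end.png

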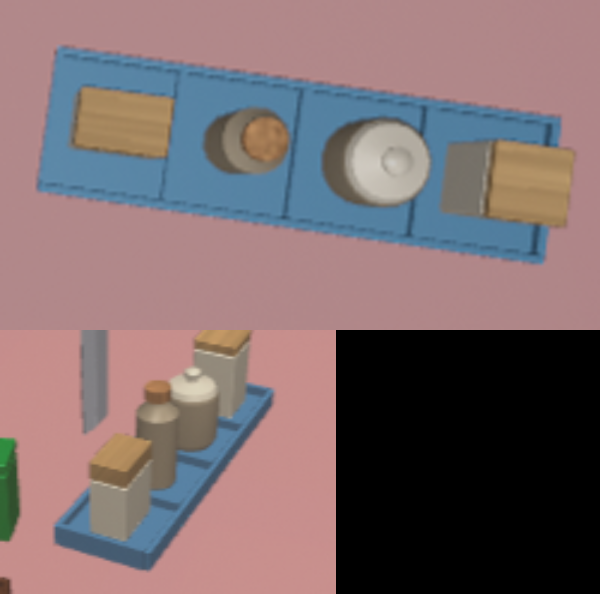

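Top crop: caddy (122,122), bottle (265,138), pot (397,160) and canister (530,182) are each upright in their own compartment. The gripper is clear, so I'm handing in.

```bash
python3 -c "
from h import *
robot.close_job()"
```

```text
the job is handed in; nothing more can be done
```

All four vessels stand upright in the blue rack in their tray order from left to right: caddy, bottle, pot, canister. I handed the job in after about 41 s of robot time, with the gripper open and clear; no verdict was reported.

**Last checks:** in the final pictures each vessel measures within 8 mm of its compartment's centre along the row and 3 mm across it. Measured positions along the row, in the rack's frame:

| Vessel | Measured (mm) | Centre (mm) |
|---|---|---|
| Caddy | +128 | +126 |
| Bottle | +47 | +42 |
| Pot | −50 | −42 |
| Canister | −123 | −126 |

I did not measure their heights directly; each was lowered to the floor height worked out from its grasp before I let go. The highest wrist force in the readings I took was about 9 N. The green look-alikes were left alone.

**What failed or disagreed:**
- **Failed grasp:** the first grip on the pot failed because the fingers closed over its lid (38 mm opening instead of 58 mm). It stayed upright on its coaster.
- **Fingertip offset:** the side and wrist pictures showed the real fingertips about 30 mm above the reported TCP. I allowed for that from then on.
- **Canister:** I had already placed it before finding the offset, gripped higher than planned. It stands correctly.

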